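# Set a whetstone against the stops of the sharpening board

### The job

Get the red-brown whetstone ready for sharpening: slide it on the board, without picking it up, until its long side lies flush against the far steel rail and its inner end is against the steel stop in the middle. Leave the grey whetstone where it lies.

Things in the scene. Friction and masses are not known exactly. Their poses are not given: they have to be found in the camera images.
- board: Fixed beech board, 200 (x) x 480 (y) x 12 mm; origin: centre of its underside on the worktop, z up, x away from the robot (yaw within 0.25 rad). Steel bars on it, 14 mm high, form a T: the far rail, 12 thick, along y, near face at x = +70 mm; the middle stop, 16 thick, from x = -70 to +70 mm, faces at y = +8 and -8 mm. One stone lies each side of the middle stop.
- red_stone: Loose whetstone, red-brown top, cream base, 56 (x) x 150 (y) x 26 mm, 0.3 to 0.5 kg, origin: centre of underside, y lengthwise. Flat on the board left or right of the stop, askew up to 0.2 rad, 30 to 60 mm from home on each axis. Home: origin at board x = +42, y = +83 (left) or -83 mm (right). Slides at a few N; pressed at mid length it turns flush with the rail.
- grey_stone: The other whetstone, dark grey top, cream base, same size and frame, lying loose in the same manner on the other side of the middle stop. To be left alone.
Things that resemble listed ones, but are neither listed nor needed, are in the scene too. What is meant by the red_stone is not blue, and is the smaller of those in its own colour.

How it is judged (in metres and radians):
At the end, for the whole second after the job is handed in: The red-brown stone lies flat and at rest on the board, its origin within 10 mm along each board axis of its home position against rail and middle stop, its long axis within 10 degrees of the rail (x of red_stone in the frame of board between 0.032 and 0.052 m and (y of red_stone in the frame of board between 0.073 and 0.093 m or y of red_stone in the frame of board between -0.093 and -0.073 m) and angle between the y axis of red_stone and the y axis of board, either way round below 0.175 rad and angle between red_stone's own z axis and vertical below 0.1 rad and height (world z) of red_stone below 0.02 m and linear speed of red_stone below 0.01 m/s); the robot touches nothing.
It fails at once if the red-brown stone is lifted more than about 25 mm off the board (height (world z) of red_stone above 0.037 m).
It fails at once if the grey stone is moved more than 15 mm (distance of grey_stone from where it was at the start of the episode above 0.015 m).
It also fails if it takes over 38 s, if anything falls off the work surface, if the arm or the gripper's body presses on something with over 40 N, if the wrist force passes 120 N, or if a joint passes its speed limit or range.

### The arm

A 6-joint arm with a two-finger parallel gripper is mounted at the origin on a cart in front of the work surface, level with it; the furniture and walls round the work are solid. World frame = base frame: x ahead of the robot, y to its left, z up, the work surface at z = 0. Lengths are in mm, angles in rad, forces in N, time in s.
With the tool pointing down it reaches from about 275 to 1000 mm from the base axis. Payload 8.4 kg.
Tool frame: the origin (TCP) lies where the fingers leave the gripper's body, on its centre line; the fingertips stand 73 mm ahead of it and the grasp point (between the pads) lies 54 mm ahead of it (grip_point_offset is the distance from the TCP to the grasp point, in mm); z points along the fingers, y is the direction in which the jaws open and shut (so a half turn about z gives the same grasp; the last joint's range is limited). The gripper opens to 85 mm and grips with 20 to 120 N. Pads are 22 mm wide; open, the fingers measure 114 mm over their backs; the gripper's body (76 mm by 85 mm) begins 54 mm behind the grasp point. The pads swing forward as they close: fully open they stand 13 mm farther back than shut.
Start: joints at [1.162, 0.353, 1.633, -0, 1.155, -0.002], TCP at [247.294, 573.998, 303.881] pointing down, gripper open.
Joint ranges: [-2.63, 2.63], [-0.92, 2.1], [0.06, 2.66], [-1.3, 4.44], [0, 2.69], [-3.02, 3.02]. Speed limits (rad/s): [2.22, 2.22, 2.79, 3.14, 3.14, 3.14].

### API

Orientations are given as [roll, pitch, yaw] about the fixed x, y, z axes, in that order (R = Rz(yaw) Ry(pitch) Rx(roll)).
In Python, from rig import sense, grab_frame, sign_off, grip_point_offset gives the robot as it stands. The module is installed in compiled form; this text tells all that it offers.
- The arm moves only by the tool drive_tool, never from a script. Its argument "targets" is one flat list of numbers, 7 for each row, row after row: the shift along the tool's x, y, z in m, then the turn, a rotation vector about the tool's x, y, z in rad, then the opening, from 0 (shut) to 1 (fully open). In form: [tx, ty, tz, wx, wy, wz, grip, tx, ty, tz, wx, wy, wz, grip, ...]. A call has 1 to 12 rows; each row is the pose to reach, as a shift and turn from the pose commanded when the call began, along the tool's axes at that moment; what a row does not reach only later rows make up. A row lasts 1/12 s, in which the tool goes at most 41.7 mm and 7.16 degrees, less where a joint would pass 70% of its speed; a pose out of reach is approached as far as the arm can. A call with a gripper value outside its range is refused whole. The fingers move at their own pace and stop on an object; "force" is the grip in N (left out, the last holds). Time passes only in rows, so rows that repeat a pose let the fingers close. It gives the time, the measured TCP pose, the force and the opening at its end, in the units of the state.
- sense(): the state, without advancing time (a new reading comes with each control period).
- grab_frame(name): name is "side" or "top" or "wrist"; returns a dict with "color" (384x512x3 uint8, blue, green, red), "vertical_fov" (degrees; the focal length in pixels is half the picture's height over the tangent of half this angle, whatever the lens; pixels are square), "cx", "cy" (the principal point, pixels), "k1" (the pictures are not rectified: a ray, as slopes to the right and down, at radius r is drawn at 1 + k1 r^2 times it, then the intrinsics apply), "world_from_camera" (4x4, takes a point from camera to world coordinates). Camera axes: x right, y down, z forward; pixel columns grow to the right and rows downward; lengths in mm; the calibration is good to about 2 mm. A picture is of the moment at which its call begins. There is no depth.
- sign_off(): hands the job in, once; it reports no verdict.
The state is a dict: "clock": time; "qpos": joint angles; "qvel": joint speeds; "joint_efforts": joint torques, N m; "eef_pos": TCP position; "tcp_rot": TCP orientation; "contact_force": force on the tool from outside, world axes, zero at the start; "wrist_torque": the same for the moment, N m; "opening": opening from 0.0 (shut) to 1.0 (fully open).
Only numpy, scipy, OpenCV 4.12 (cv2) and the standard library are available. Lean on these libraries where they do the work, as an engineer would, in place of code of your own. Each camera call takes 0.05 s, during which the arm holds its last target. There are 200 camera calls.

## Working session

There is one attempt and no reset: what is moved stays moved. The work goes in short steps, Python scripts to look and compute and a tool call to move; the robot and the scene stay as the last step left them, time stands still between calls to the robot, and variables do not carry over. Pictures are saved under pics/ and viewed, about 8 in all and at most 12, crops included, and the job is handed in when it is done.

Besides the shell and the picture viewer there is one more tool, called in YAML: its name, and indented under it one key for each argument. drive_tool: Moves the arm, as the interface text tells. Its arguments: {"type":"object","properties":{"targets":{"type":"array"},"force":{"type":"number"}},"required":["targets"]}

```bash
mkdir -p pics; python3 - <<'E'
from rig import *
import cv2,numpy as np
for n in("top","side"):
    f=grab_frame(n);cv2.imwrite(f"pics/{n}0.png",f["color"]);np.save(f"{n}0.npy",f,allow_pickle=True)
    print(n,f["vertical_fov"],f["cx"],f["cy"],f["k1"],np.round(f["world_from_camera"],3).tolist())
s=sense();print({k:np.round(v,4) for k,v in s.items()})
E
```

```text
top 46.16081313975049 258.5545209510037 189.01634571631504 -0.04815696896442759 [[0.028, -0.982, 0.187, 362.919], [-1.0, -0.027, 0.008, 130.394], [-0.003, -0.188, -0.982, 1225.032], [0.0, 0.0, 0.0, 1.0]]
side 54.615740099484874 258.9385199458313 191.48189164491015 0.042744260235352 [[0.998, 0.045, -0.032, 617.961], [0.052, -0.572, 0.819, -794.195], [0.018, -0.819, -0.573, 680.441], [0.0, 0.0, 0.0, 1.0]]
{'clock': np.float64(0.1), 'qpos': array([ 1.1616,  0.3536,  1.6341, -0.    ,  1.1552, -0.0024]), 'qvel': array([-0.0019, -0.0022, -0.0028, -0.0014, -0.0016,  0.0002]), 'joint_efforts': array([-1.80000e-03, -6.06364e+01, -3.42820e+01, -0.00000e+00,
        3.90000e-03,  0.00000e+00]), 'eef_pos': array([247.1737, 573.6728, 303.2246]), 'tcp_rot': array([-3.1403,  0.    ,  2.7348]), 'contact_force': array([-0.8048,  0.3377,  0.1826]), 'wrist_torque': array([0.0509, 0.0469, 0.0143]), 'opening': np.float64(1.0003)}
```

View pics/top0.png

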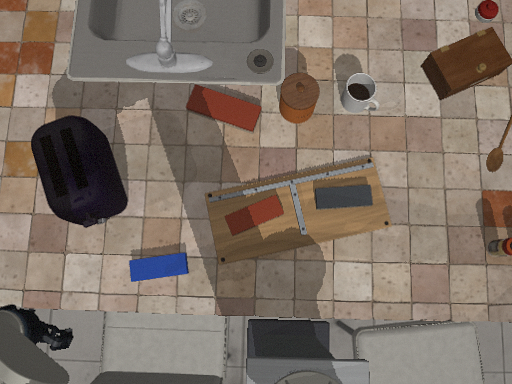

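View pics/side0.png

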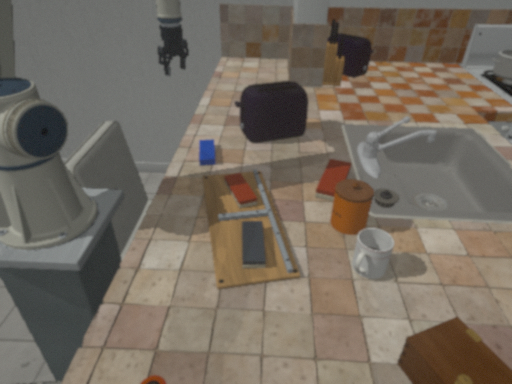

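Top view: the board is centred near (298,210). The small red stone is left of the stop at about (254,214) and the grey one right of it at (343,195). The bigger red block at (224,107) and the blue one at (159,267) are decoys. Next I'll measure.

```bash
cat > h.py <<'E'
import numpy as np,cv2
def ray(f,uv,z):
    uv=np.asarray(uv,float).reshape(-1,1,2)
    F=f["color"].shape[0]/2/np.tan(np.radians(f["vertical_fov"]/2))
    K=np.array([[F,0,f["cx"]],[0,F,f["cy"]],[0,0,1]])
    n=cv2.undistortPoints(uv,K,np.array([f["k1"],0,0,0,0.]),).reshape(-1,2)
    T=np.array(f["world_from_camera"]);d=np.c_[n,np.ones(len(n))]@T[:3,:3].T;o=T[:3,3]
    return (o+d*((z-o[2])/d[:,2])[:,None])[:,:2]
def rect(P):
    (c,s,a)=cv2.minAreaRect(P.astype(np.float32));b=cv2.boxPoints((c,s,a))
    e=max((b[1]-b[0],b[2]-b[1]),key=np.linalg.norm);e=e if e[1]>0 else -e
    return np.round(c,1),np.round(sorted(s),1),round(float(np.arctan2(-e[0],e[1])),3)
def redmask(f):
    h=cv2.cvtColor(f["color"],cv2.COLOR_BGR2HSV)
    return ((h[...,0]<9)|(h[...,0]>172))&(h[...,1]>140)&(h[...,2]>50)
def blobs(m,lo):
    cs,_=cv2.findContours(cv2.morphologyEx(m.astype(np.uint8),cv2.MORPH_OPEN,np.ones((2,2))),0,1)
    return [c for c in cs if cv2.contourArea(c)>lo]
E
python3 - <<'E'
from h import *
f=np.load("top0.npy",allow_pickle=True).item();h=cv2.cvtColor(f["color"],cv2.COLOR_BGR2HSV)
for p in [(254,214),(343,195),(240,240),(340,225),(298,210),(260,185),(200,215),(290,270)]:print(p,h[p[1],p[0]])
for c in blobs(redmask(f),200):print("red",c.reshape(-1,2).mean(0),rect(ray(f,c,38)))
for c in blobs((h[...,0]>90)&(h[...,0]<125)&(h[...,2]<110)&(h[...,1]>20),300):print("grey",c.reshape(-1,2).mean(0),rect(ray(f,c,38)))
im=cv2.resize(f["color"][145:275,195:400],None,fx=3.9,fy=3.9,interpolation=cv2.INTER_CUBIC);cv2.imwrite("pics/crop.png",im)
E
```

```text
(254, 214) [  6 175 128]
(343, 195) [111  25  72]
(240, 240) [ 16 110 102]
(340, 225) [ 16 112 144]
(298, 210) [108   9 140]
(260, 185) [ 17 124 101]
(200, 215) [ 12  32 118]
(290, 270) [ 15  41 123]
red [254.61029412 215.59558824] (array([517.8, 147.2]), array([ 55.7, 148.6]), 0.439)
red [224.9375     108.39204545] (array([815.3, 241.4]), array([ 76.3, 198.4]), -0.319)
red [488.74545455   9.58181818] (array([1148.9, -527.9]), array([54.5, 63.2]), 0.811)
```

View pics/crop.png

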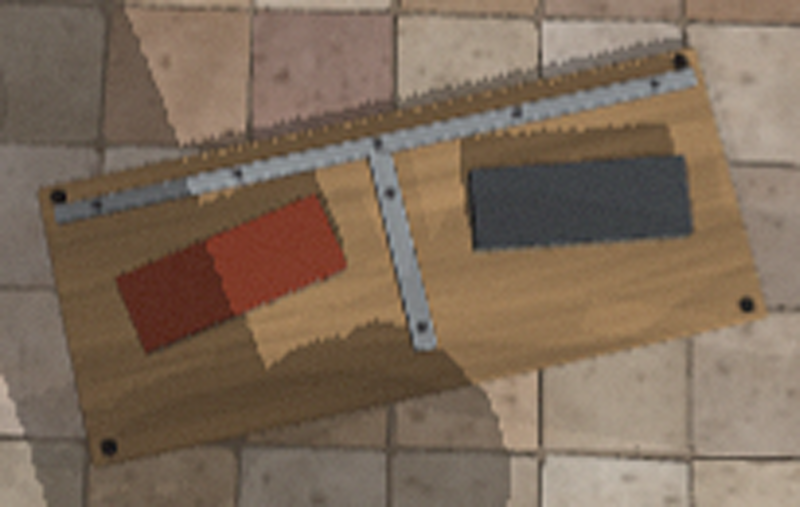

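The crop shows the board corners at crop pixels (40,190), (693,50), (765,312) and (95,463). The stop runs from (378,150) to its tip at (425,349).

```bash
python3 - <<'E'
from h import *
f=np.load("top0.npy",allow_pickle=True).item()
u=lambda P:(np.array(P,float)+.5)/3.9-.5+[195,145]
c=ray(f,u([(40,190),(693,50),(765,312),(95,463)]),12);print("corners",np.round(c,1),rect(c))
r=ray(f,u([(57,224),(696,81),(414,350),(437,347),(372,153),(392,149)]),26);print("bars",np.round(r,1))
d=r[0]-r[1];print("rail yaw",np.arctan2(-d[0],d[1]))
m=(c.mean(0));yaw=np.arctan2(-d[0],d[1]);ym=rect(c)[2]
for y in(yaw,ym):
    R=np.array([[np.cos(y),-np.sin(y)],[np.sin(y),np.cos(y)]])
    print(y,"bars in board",np.round((r-m)@R,1).tolist(),"red",(np.array([517.8,147.2])-m)@R, .439-y)
    print("home",m+R@[42,83])
g=ray(f,u([(468,172),(684,156),(691,234),(474,250)]),38);print("grey",rect(g),np.round((g-m)@R,1).tolist())
print(np.round((ray(f,u([(345,265),(317,195),(117,280),(149,354)]),38)-m)@R,1))
E
```

```text
corners [[ 578.2  286.7]
 [ 692.7 -174.1]
 [ 506.1 -220.9]
 [ 390.   239.7]] (array([541.7,  32.8]), array([193.9, 475. ]), 0.245)
bars [[ 552.1  271.9]
 [ 666.4 -172.3]
 [ 472.    24.2]
 [ 474.5    8.6]
 [ 608.3   55. ]
 [ 611.5   41.1]]
rail yaw 0.25173458511211855
0.25173458511211855 bars in board [[69.6, 228.9], [69.6, -229.7], [-69.7, 9.0], [-71.2, -6.8], [70.0, 4.9], [69.7, -9.4]] red [  5.30329225 116.70017633] 0.18726541488788145
home [561.73427741 123.70256368]
0.245 bars in board [[68.1, 229.4], [71.2, -229.2], [-69.7, 8.6], [-71.1, -7.2], [69.9, 5.4], [69.7, -8.9]] red [  4.51725065 116.7332451 ] 0.194
home [562.34562614 123.56579776]
grey (array([575. , -87.3]), array([ 54.5, 151.2]), 0.101) [[40.5, -54.8], [19.3, -203.4], [-34.4, -194.0], [-13.0, -45.9]]
[[ -4.1  42.4]
 [ 47.2  50.2]
 [ 19.3 196.1]
 [-34.6 185.1]]
```

```bash
cat > go.py <<'E'
# python3 go.py bx by z : tool shift & rotvec from current pose to board-frame target (tool x along board y)
import sys,numpy as np
from scipy.spatial.transform import Rotation as Ro
from rig import sense
s=sense();R=Ro.from_euler("xyz",s["tcp_rot"]);p=np.array(s["eef_pos"])
B=Ro.from_euler("z",.248);o=np.array([541.5,33,0])
print("now board",np.round(B.inv().apply(p-o),1),"F board",np.round(B.inv().apply(s["contact_force"]),1),"t",s["clock"])
if len(sys.argv)>3:
    t=B.apply(np.array(sys.argv[1:4],float))+o
    G=Ro.from_euler("xyz",[np.pi,0,.248+np.pi/2])
    print("shift m",np.round(R.inv().apply(t-p)/1e3,4),"rotvec",np.round((R.inv()*G).as_rotvec(),4))
E
python3 go.py -65 117 180
```

```text
now board [-152.6  596.4  303.2] F board [-0.7  0.5  0.2] t 0.1
shift m [-0.3614 -0.3267  0.1237] rotvec [-1.20e-03  6.00e-04  9.16e-01]
```

drive_tool:
  targets: [-0.03,-0.027,0.01,0,0,0.08,0,-0.06,-0.054,0.02,0,0,0.16,0,-0.09,-0.081,0.03,0,0,0.24,0,-0.12,-0.108,0.04,0,0,0.32,0,-0.15,-0.135,0.05,0,0,0.4,0,-0.18,-0.162,0.06,0,0,0.48,0,-0.21,-0.189,0.07,0,0,0.56,0,-0.24,-0.216,0.08,0,0,0.64,0,-0.27,-0.243,0.09,0,0,0.72,0,-0.3,-0.27,0.1,0,0,0.8,0,-0.33,-0.3,0.11,0,0,0.88,0,-0.361,-0.327,0.123,0,0,0.916,0]

```text
clock: 1.1
eef_pos: [448.3, 131.7, 181.7]
tcp_rot: [3.141, 0.0, 1.814]
contact_force: [1.1, -0.1, -0.3]
opening: 0.002
```

```bash
python3 go.py -65 117 93
```

```text
now board [-66.1 118.6 181.7] F board [ 1.  -0.4 -0.3] t 1.1
shift m [-0.0016  0.0011  0.0887] rotvec [ 0.0003  0.     -0.0044]
```

drive_tool:
  targets: [0,0,0.025,0,0,0,0,0,0,0.05,0,0,0,0,0,0,0.07,0,0,0,0,0,0,0.082,0,0,0,0,0,0,0.087,0,0,0,0,0,0,0.087,0,0,0,0,0,0,0.087,0,0,0,0]

```text
clock: 1.68
eef_pos: [448.1, 133.9, 95.1]
tcp_rot: [-3.141, 0.0, 1.819]
contact_force: [-0.2, -0.8, -0.8]
opening: -0.001
```

```bash
python3 go.py -5 117 93; python3 - <<'E'
from rig import *
import cv2
f=grab_frame("side");cv2.imwrite("pics/s1.png",cv2.resize(f["color"][100:300,150:400],None,fx=3,fy=3))
E
```

```text
now board [-65.7 120.7  95.1] F board [-0.4 -0.7 -0.8] t 1.6833
shift m [-0.0037  0.0607  0.0021] rotvec [-0.0002  0.      0.0002]
```

View pics/s1.png

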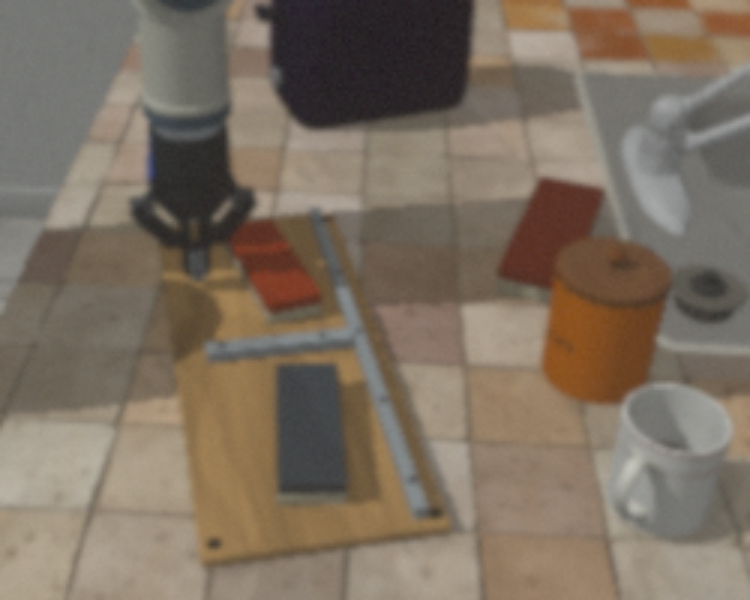

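The picture shows shut fingers standing on the board's near side at about (197,270), clear of the red stone. Now push towards the rail.

drive_tool:
  targets: [-0.002,0.01,0.002,0,0,0,0,-0.003,0.02,0.002,0,0,0,0,-0.003,0.024,0.002,0,0,0,0,-0.003,0.028,0.002,0,0,0,0,-0.003,0.032,0.002,0,0,0,0,-0.003,0.036,0.002,0,0,0,0,-0.003,0.04,0.002,0,0,0,0,-0.003,0.044,0.002,0,0,0,0,-0.003,0.048,0.002,0,0,0,0,-0.003,0.052,0.002,0,0,0,0]

```text
clock: 2.57
eef_pos: [499.5, 143.7, 92.8]
tcp_rot: [-3.141, 0.0, 1.819]
contact_force: [-2.5, -1.1, 0.9]
opening: 0.0
```

drive_tool:
  targets: [0,0.003,0,0,0,0,0,0,0.006,0,0,0,0,0,0,0.009,0,0,0,0,0]

```text
clock: 2.82
eef_pos: [507.4, 145.9, 92.7]
tcp_rot: [-3.14, -0.0, 1.819]
contact_force: [-5.9, 0.5, 3.1]
opening: -0.001
```

```bash
cat > look.py <<'E'
from h import *
from rig import grab_frame
import sys
f=grab_frame("top");cv2.imwrite(f"pics/{sys.argv[1]}.png",cv2.resize(f["color"][145:275,195:400],None,fx=3.9,fy=3.9,interpolation=2))
m=np.array([541.5,33]);y=.248;R=np.array([[np.cos(y),-np.sin(y)],[np.sin(y),np.cos(y)]])
for c in blobs(redmask(f)&(np.indices((384,512))[0]>150),30):
    q=rect(ray(f,c,38));print("red board",np.round((q[0]-m)@R,1),q[1],q[2]-y)
E
python3 look.py t1; python3 go.py
```

```text
red board [-233.3 -514.4] [13.  30.2] -1.31
now board [ -4.5 117.8  92.8] F board [-2.3  1.5 -0.7] t 2.8667
```

drive_tool:
  targets: [0,0.003,0,0,0,0,0,0,0.005,0,0,0,0,0]

```text
clock: 3.03
eef_pos: [512.8, 147.2, 92.8]
tcp_rot: [-3.141, -0.0, 1.819]
contact_force: [-3.1, 1.1, -0.4]
opening: 0.0
```

drive_tool:
  targets: [0,0.002,0,0,0,0,0,0,0.003,0,0,0,0,0]

```text
clock: 3.2
eef_pos: [513.7, 147.4, 92.6]
tcp_rot: [-3.136, -0.0, 1.819]
contact_force: [-14.7, -1.0, 12.5]
opening: -0.001
```

```bash
python3 go.py; python3 - <<'E'
from rig import *
import cv2
f=grab_frame("side");cv2.imwrite("pics/s2.png",cv2.resize(f["color"][140:300,170:330],None,fx=3.7,fy=3.7))
E
```

```text
now board [  1.2 117.7  92.6] F board [-14.5   2.6  12.5] t 3.2
```

View pics/s2.png

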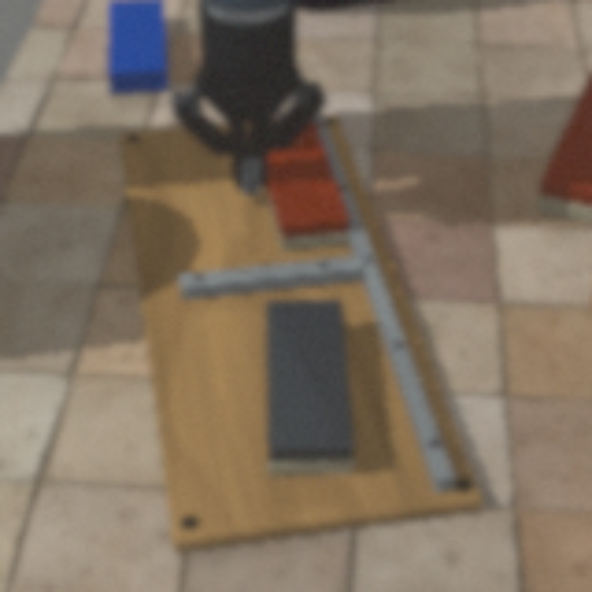

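The force rose to 14.5 N with the stone along the rail, so it looks flush. Retreat, lift, and go to its outer end.

drive_tool:
  targets: [0,-0.012,0,0,0,0,0,0,-0.025,0,0,0,0,0,0,-0.025,-0.03,0,0,0,0,0,-0.025,-0.06,0,0,0,0,0,-0.025,-0.06,0,0,0,0]

```text
clock: 3.67
eef_pos: [494.9, 142.4, 157.6]
tcp_rot: [3.133, -0.0, 1.819]
contact_force: [1.4, 0.0, 1.2]
opening: -0.002
```

```bash
python3 go.py 42 222 152
```

```text
now board [-18.3 117.5 157.6] F board [ 1.4 -0.3  1.2] t 3.6667
shift m [0.1045 0.0603 0.0061] rotvec [ 0.009 -0.     0.   ]
```

drive_tool:
  targets: [0.025,0,0,0,0,0,0,0.05,0.015,0,0,0,0,0,0.075,0.03,0,0,0,0,0,0.095,0.045,0,0,0,0,0,0.104,0.06,0,0,0,0,0,0.104,0.063,0,0,0,0,0,0.104,0.063,0,0,0,0,0,0.104,0.063,0,0,0,0,0]

```text
clock: 4.33
eef_pos: [526.8, 257.3, 152.5]
tcp_rot: [-3.141, 0.0, 1.819]
contact_force: [-0.0, -1.1, 0.6]
opening: 0.0
```

```bash
python3 go.py 42 222 93; python3 look.py t2
```

```text
now board [ 40.8 221.  152.5] F board [-0.3 -1.   0.6] t 4.3333
shift m [0.001  0.0012 0.0595] rotvec [-0.0003  0.0003 -0.0002]
red board [-223.9 -519.3] [19.1 42.7] 1.252
red board [37.9 90.8] [ 53.9 105.4] 0.006000000000000005
```

View pics/t2.png

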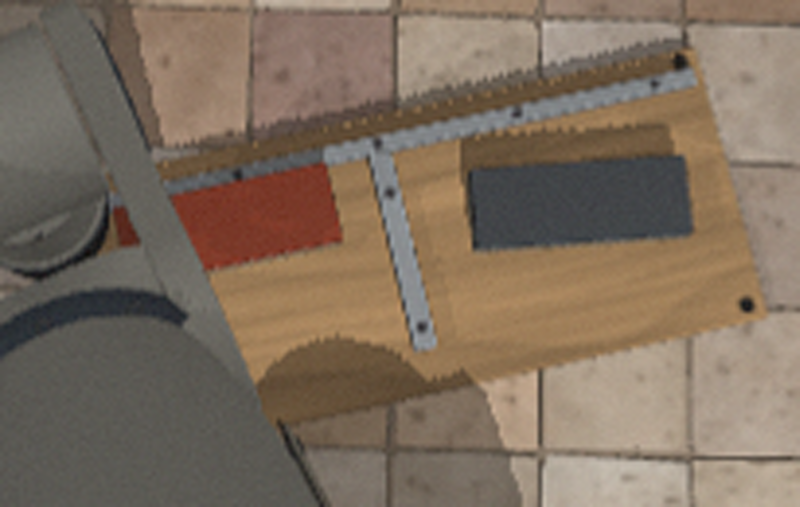

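The stone is flush with the rail (red right edge at about (335,200)), with roughly 30 mm left to the stop. Descend and push along the rail.

drive_tool:
  targets: [0,0,0.025,0,0,0,0,0,0,0.045,0,0,0,0,0,0,0.055,0,0,0,0,0,0,0.059,0,0,0,0,0,0,0.059,0,0,0,0]

```text
clock: 4.8
eef_pos: [526.4, 257.2, 93.2]
tcp_rot: [-3.14, 0.0, 1.818]
contact_force: [-0.2, -0.3, -0.6]
opening: 0.005
```

drive_tool:
  targets: [-0.008,0,0,0,0,0,0,-0.012,0,0,0,0,0,0,-0.016,0,0,0,0,0,0,-0.02,0,0,0,0,0,0,-0.024,0,0,0,0,0,0,-0.028,0,0,0,0,0,0,-0.032,0,0,0,0,0,0,-0.036,0,0,0,0,0,0,-0.04,0,0,0,0,0,0,-0.043,0,0,0,0,0,0]

```text
clock: 5.63
eef_pos: [537.9, 216.4, 94.5]
tcp_rot: [3.141, -0.001, 1.818]
contact_force: [-0.6, 4.1, 3.4]
opening: -0.001
```

```bash
python3 go.py; python3 look.py t3
```

```text
now board [ 41.6 178.7  94.5] F board [0.5 4.1 3.4] t 5.6333
red board [38.1 49.8] [53.9 67. ] -0.0040000000000000036
```

drive_tool:
  targets: [-0.003,0,0,0,0,0,0,-0.006,0,0,0,0,0,0]

```text
clock: 5.85
eef_pos: [539.3, 210.5, 94.1]
tcp_rot: [3.141, -0.0, 1.819]
contact_force: [-0.6, 4.9, 2.5]
opening: -0.0
```

drive_tool:
  targets: [-0.002,0,0,0,0,0,0,-0.004,0,0,0,0,0,0]

```text
clock: 6.02
eef_pos: [540.2, 206.9, 94.0]
tcp_rot: [3.141, -0.001, 1.818]
contact_force: [-4.6, 21.7, 1.1]
opening: -0.001
```

```bash
python3 go.py; python3 look.py t4
```

```text
now board [ 41.4 168.9  94. ] F board [ 0.9 22.1  1.1] t 6.0167
red board [-223.6 -518.1] [21.8 43. ] 1.252
red board [37.7 38.1] [54.1 62.6] 0.009000000000000008
```

The push met the stop at 22 N, with the finger at y = 169 as predicted. Back off, lift away and check.

drive_tool:
  targets: [0.012,0,0,0,0,0,0,0.025,0,0,0,0,0,0,0.03,0,-0.03,0,0,0,0,0.05,0,-0.06,0,0,0,0,0.08,-0.02,-0.09,0,0,0,0,0.11,-0.05,-0.12,0,0,0,0,0.14,-0.08,-0.14,0,0,0,0,0.17,-0.11,-0.16,0,0,0,0,0.2,-0.14,-0.18,0,0,0,0,0.22,-0.16,-0.18,0,0,0,0,0.22,-0.16,-0.18,0,0,0,0,0.22,-0.16,-0.18,0,0,0,0]

```text
clock: 7.07
eef_pos: [327.9, 382.5, 274.9]
tcp_rot: [3.141, -0.001, 1.823]
contact_force: [0.5, -0.6, 0.9]
opening: -0.009
```

```bash
python3 go.py; python3 look.py t5
```

```text
now board [-121.3  391.2  274.9] F board [ 0.3 -0.7  0.9] t 7.0667
red board [-223.9 -519.3] [19.1 42.7] 1.252
red board [37.6 80.9] [ 54.2 148.3] 0.0020000000000000018
```

View pics/t5.png

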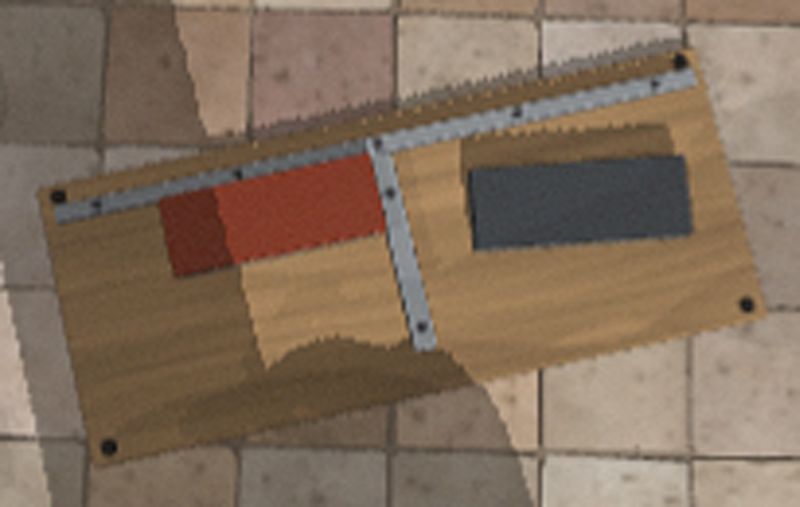

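The stone (corners at (160,200), (372,153), (385,232) and (177,277)) lies flush with the rail and against the stop. The grey stone still has its corners at (468,172) and (691,234).

```bash
python3 -c "from rig import *;print(sign_off())"
```

```text
the job is handed in; nothing more can be done
None
```

The red-brown stone now lies flush against the far rail with its inner end against the middle stop, and I handed the job in at about 7 s on the robot's clock. I pushed it with shut fingers, first at mid length towards the rail until about 15 N, then along the rail from its outer end until about 22 N. The stone was never gripped.

- **Final position:** the last top view puts it at board x = 37.6 mm, y = 80.9 mm, 0.002 rad from the rail. Home is x = 42, y = 83, and both are inside the 10 mm limits.
- **Disagreement:** the picture is about 4 mm off home in x. It shows no visible gap at the rail or the stop, and the finger ended within 1 mm of where I predicted along y. I put the difference down to camera calibration and did not correct it.
- **Grey stone and arm:** the grey stone's corners sit at the same pixels as before the pushes. The arm ended well clear of everything, with contact force near zero.

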